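# Key a knurled cap onto a polishing spindle and hold it home

## Robot

A 6-joint arm with a two-finger parallel gripper is mounted at the origin on the work surface. World frame = base frame: x ahead of the robot, y to its left, z up, the work surface at z = 0. Lengths are in m, angles in rad, forces in N, time in s.
With the tool pointing down it reaches from about 0.275 to 0.85 m from the base axis. Payload 5.2 kg.
Tool frame: the origin (TCP) lies at the very end of the fingers, on their centre line; the grasp point (between the pads) lies 19 mm behind it; z points along the fingers, y is the line along which they close (so a half turn about z gives the same grasp; the last joint's range is limited). The gripper opens to 85 mm and grips with 20 to 120 N. Pads are 22 mm wide; open, the fingers measure 114 mm over their backs; the gripper's body (76 mm by 85 mm) begins 54 mm behind the grasp point. The pads swing forward as they close: fully open they stand 13 mm farther back than shut.
Start: joints at [0.989, 0.259, 1.535, -0, 1.348, -0.203], TCP at [0.203, 0.511, 0.231] pointing down, gripper open.
Joint ranges: [-3.14, 3.14], [-0.91, 2.08], [0.19, 2.58], [-1.22, 4.36], [0.22, 2.71], [-3.12, 3.12]. Speed limits (rad/s): [2.57, 2.57, 3.14, 3.14, 3.14, 3.14].

## Interface

Orientations are given as a unit quaternion [x, y, z, w].
In Python, from bench import env, vision gives the robot as it stands. The module is installed in compiled form; this text tells all that it offers.
- The arm moves only by the tool step_arm, never from a script. Its argument "targets" is a list that holds one entry, the list of rows, each a list of 7 numbers: the shift along the tool's x, y, z in mm, then the turn, a rotation vector about the tool's x, y, z in rad, then the opening, from 0 (shut) to 1 (fully open). In form: [[[x, y, z, ax, ay, az, claw], ...]]. A call has 1 to 10 rows; each row is the pose to reach, as a shift and turn from the pose commanded when the call began, along the tool's axes at that moment; what a row does not reach only later rows make up. A row lasts 1/10 s, in which the tool goes at most 50 mm and 8.59 degrees, less where a joint would pass 70% of its speed; a pose out of reach is approached as far as the arm can. A call with a gripper value outside its range is refused whole. The fingers move at their own pace and stop on an object; "grip_force" is the grip in N (left out, the last holds). Time passes only in rows, so rows that repeat a pose let the fingers close. It gives the time, the measured TCP pose, the force, the opening and the grip force at its end, in the units of the state.
- env.observe(): the state, without advancing time (a new reading comes with each control period).
- vision.grab_frame(name): name is "side" or "top"; returns a dict with "img" (420x560x3 uint8, red, green, blue), "mtx" (3x3 intrinsics, pixels), "dist_coeffs" ([k1, k2, p1, p2, k3] as OpenCV has them; the pictures are not rectified), "T" (4x4, takes a point from camera to world coordinates). Camera axes: x right, y up, looking along -z (the intrinsics and any distortion apply to the point x, -y, -z); pixel columns grow to the right and rows downward; lengths in m; the calibration is good to about 2 mm. A picture is of the moment at which its call begins. There is no depth.
- env.job_done(): hands the job in; it is judged then, once.
The state is a dict: "clock": time; "qpos": joint angles; "joint_velocities": joint speeds; "joint_efforts": joint torques, N m; "position": TCP position; "ee_rot": TCP orientation; "force": force on the tool from outside, world axes, zero at the start; "moment": the same for the moment, N m; "grip_width": finger opening in m; "grasp_force": force on a finger pad.
Only numpy, scipy, OpenCV 4.12 (cv2) and the standard library are available. Lean on these libraries where they do the work, as an engineer would, in place of code of your own. Each camera call takes 0.05 s, during which the arm holds its last target. There are 200 camera calls.

## Task

Take the knurled brass cap lying on the wooden rest, turn it mouth down and set it over the upright spindle of the polishing head. Turn it until its hidden keyways drop over the spindle's cross pin, then push it down against the ejector spring until its rim is fully home on the shoulder, and finish while still holding it pressed there, so that the set screw can be tightened. Leave everything else on the bench where it is.

Things in the scene. Friction and masses are not known exactly. Their poses are not given: they have to be found in the camera images.
- cap_mid (a point): Centre, half-way along the axis, of the knurled brass cap: a cup 46 in outside diameter and 60 long, 170 to 310 g, one end closed (dark dot), the other its mouth. z runs along the cap from mouth to closed end, each 30 from here. It starts lying level on the rest, mouth pointing to the robot's left (within 0.45 rad), axis 62 above the bench, free to be lifted.
- cap: The same knurled cap; origin at the centre of its mouth, z towards the closed end. Round bore 24 across, 54 deep. Inside, unseen once it is over the spindle, four straight keyways 10 wide run the whole depth, at its +x, -x, +y and -y, reaching 17.8 from the axis; so some keyway comes to the pin within a quarter turn either way.
- seat (a point): Centre of the round aluminium shoulder (54 across) on top of the polishing head, 46 above the bench; z up. The head is fixed: grey block 116 x 96 x 30, on it a dark disc 72 across up to 40 high, then the shoulder. The vertical steel spindle, 22 across, stands 51 up from this point; its top 7 tapers to 12 across.
- pin_level (a point): Point on the spindle's axis 20 above the seat, where a level round cross pin 6 thick goes through and sticks out 16 from the axis either side; its direction varies and is not given. Off the keyways the cap's rim rests on the pin, 23 above the seat; with the pin in them (2 of play either side, 0.13 rad) it can go down to the ejector plate, 6 above the seat, and on to the seat.
- ejector (a joint): Travel of the red ejector plate (34 across) around the spindle foot, in m: 0 = up, standing 6 mm proud of the shoulder; 0.006 = flush with the shoulder, cap home. The spring takes about 4 N at 0 and 8 N flush and lifts the cap again when it is let go.
- rest_top (a point): Wooden rest fixed to the bench: point between two parallel steel rods (8 thick, 50 long, 21 apart) on which the cap lies, 37 above the bench, on a block 46 x 26 with a foot 90 x 70 x 8. x runs along the rods, towards the mouth; the cap's middle starts straight above this point to within 5 mm.
- bur_block: blue plastic block 90 x 60 x 35 stuck full of upright burs (to 72 high), loose bystander; origin under its centre
- pliers: pliers with red handles lying flat, 160 long, 60 wide, 12 high, loose bystander; origin near the pivot, jaws to +x
- handpiece: chrome motor handpiece lying down, 165 long, 20 thick, loose bystander; origin under its middle
- brush: flat bench brush with a wooden handle, lying down, about 200 long, loose bystander; handle to its -x
- dish: white ceramic dish, 90 across, 30 high, loose bystander; origin under its centre
- plain_collar: smooth steel spacer ring, 44 across, 30 high, open through, standing on the bench; not the cap, a loose bystander; origin under its centre
- bit_box: clear compartment box 100 x 70 x 30, loose bystander; origin under its centre
There are look-alikes about, which are no part of the job. Leave any red look-alike of the cap alone.

How it is judged:
By the outcome, as a careful person would: the job done as asked, in the order asked, and still so for the second after the job is handed in, while the arm keeps its last pose, push and grip.
It also fails if it takes over 72 s, if anything falls off the work surface, if the arm or the gripper's body presses on something with over 40 N, if the wrist force passes 120 N, or if a joint passes its speed limit or range.

## Working session

There is one attempt and no reset: what is moved stays moved. The work goes in short steps, Python scripts to look and compute and a tool call to move; the robot and the scene stay as the last step left them, time stands still between calls to the robot, and variables do not carry over. Pictures are saved under pics/ and viewed, at most 10 in all, crops included, and the job is handed in when it is done.

Besides the shell and the picture viewer there is one more tool, called as a command line: name --argument value ..., lists and objects as JSON in quotes. step_arm: Moves the arm, as the interface text tells. Its arguments: {"type":"object","properties":{"targets":{"type":"array"},"grip_force":{"type":"number"}},"required":["targets"]}

```bash
mkdir -p pics; cat > h.py <<'E'
import numpy as np, cv2
from bench import env, vision
from scipy.spatial.transform import Rotation as R
def grab(n):
    f=vision.grab_frame(n); return f
def ray(f,uv):
    p=cv2.undistortPoints(np.array([[uv]],float),np.array(f['mtx'],float),np.array(f['dist_coeffs'],float))[0,0]
    T=np.array(f['T']); d=T[:3,:3]@np.array([p[0],-p[1],-1.]); return T[:3,3],d/np.linalg.norm(d)
def onz(f,uv,z):
    o,d=ray(f,uv); return o+d*(z-o[2])/d[2]
def proj(f,P):
    T=np.array(f['T']); c=T[:3,:3].T@(np.array(P,float).reshape(-1,3).T-T[:3,3:4])
    c=(c*np.array([[1],[-1],[-1]])).T.copy()
    return cv2.projectPoints(c,np.zeros(3),np.zeros(3),np.array(f['mtx'],float),np.array(f['dist_coeffs'],float))[0][:,0]
def save(f,name,box=None,s=1):
    im=f['img'][:,:,::-1]
    if box: im=im[box[1]:box[3],box[0]:box[2]]
    cv2.imwrite('pics/'+name,cv2.resize(im,None,fx=s,fy=s,interpolation=cv2.INTER_CUBIC))
E
python3 - <<'E'
from h import *
for n in('top','side'):
    f=grab(n); save(f,n+'0.png'); print(n,np.round(f['T'],3).tolist(),np.round(f['mtx'],1).tolist())
    np.save(n+'0.npy',f,allow_pickle=True)
s=env.observe(); print(s)
E
```

```text
top [[-0.013, 0.996, -0.091, 0.513], [-1.0, -0.012, 0.012, 0.016], [0.01, 0.091, 0.996, 1.237], [0.0, 0.0, 0.0, 1.0]] [[423.9, 0.0, 279.3], [0.0, 423.9, 211.3], [0.0, 0.0, 1.0]]
side [[0.995, 0.087, -0.052, 0.573], [-0.099, 0.746, -0.659, -0.616], [-0.018, 0.661, 0.75, 0.77], [0.0, 0.0, 0.0, 1.0]] [[386.8, 0.0, 276.6], [0.0, 386.8, 215.0], [0.0, 0.0, 1.0]]
{'clock': 0.1, 'qpos': array([ 9.89203395e-01,  2.59284335e-01,  1.53600845e+00,  1.83509485e-05,
        1.34799944e+00, -2.02817405e-01]), 'joint_velocities': array([ 0.00072762, -0.00207974, -0.00052022, -0.00013396,  0.00089913,
       -0.00093397]), 'joint_efforts': array([ 2.35665677e-03, -4.46969962e+01, -2.91244626e+01, -2.65091221e-04,
        6.36256780e-03, -5.43002145e-06]), 'position': array([0.20308755, 0.51060542, 0.23053621]), 'ee_rot': array([ 1.88259571e-01,  9.82118940e-01, -7.81839343e-04, -3.33078277e-04]), 'force': array([ 0.64898775, -0.1134317 , -0.11512601]), 'moment': array([-0.02068187,  0.00552349, -0.03187235]), 'grasp_force': 0.0, 'grip_width': 0.08515461146930735}
```

View pics/top0.png

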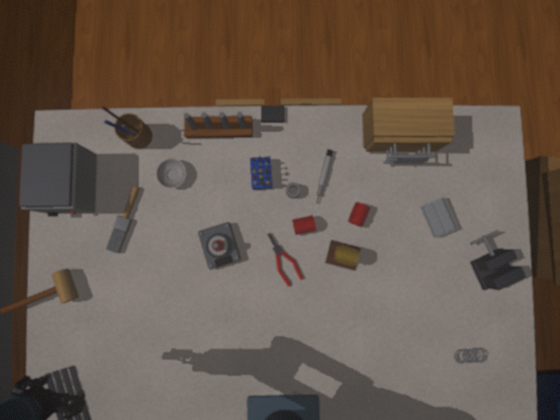

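View pics/side0.png

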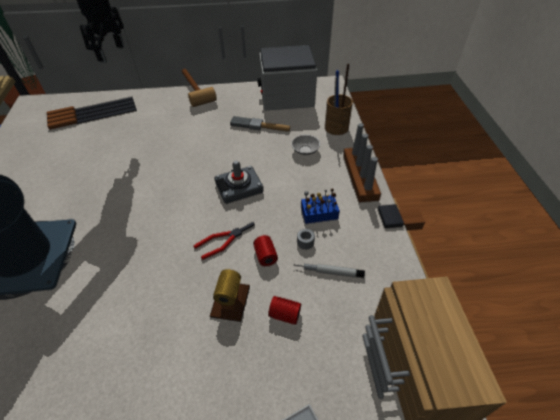

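Possible confusions, as top-view pixels: the brass cap on the wooden rest (346,255), red look-alike (304,226), red look-alike (359,214) and steel collar (294,190). I choose the brass one on the rest. The polishing head is at (220,245). In the side view the cap is at (229,287) and the head at (238,180). Next is a close crop of the cap and the head, plus measurements.

```bash
python3 - <<'E'
from h import *
ft=np.load('top0.npy',allow_pickle=True).item(); fs=np.load('side0.npy',allow_pickle=True).item()
a=[cv2.resize(f['img'][b[1]:b[3],b[0]:b[2],::-1],(390,290),interpolation=cv2.INTER_CUBIC) for f,b in((ft,(313,230,378,278)),(fs,(190,255,270,315)),(ft,(190,215,255,263)),(fs,(198,145,278,205)))]
cv2.imwrite('pics/crop1.png',np.vstack([np.hstack(a[:2]),np.hstack(a[2:])]))
for n,f,b in(('top',ft,(313,230,378,278)),('side',fs,(190,255,270,325))):
    c=f['img'][b[1]:b[3],b[0]:b[2]]; h=cv2.cvtColor(c,cv2.COLOR_RGB2HSV)
    m=((h[...,0]>17)&(h[...,0]<32)&(h[...,1]>110)).astype(np.uint8)
    k,l,st,ce=cv2.connectedComponentsWithStats(m); i=1+np.argmax(st[1:,4])
    cn=cv2.findContours((l==i).astype(np.uint8),0,1)[0][0]
    r=cv2.minAreaRect(cn); print(n,st[i],ce[i]+b[:2],r[0]+np.array(b[:2]),r[1:], (cv2.boxPoints(r)+b[:2]).tolist())
E
```

```text
top [ 21  16  25  20 369] [345.97560976 255.06504065] [346. 255.] ((23.768489837646484, 16.492422103881836), 14.03624439239502) [[332.47058868408203, 260.1176471710205], [336.47058868408203, 244.1176471710205], [359.52941131591797, 249.8823528289795], [355.52941131591797, 265.8823547363281]]
side [ 24  15  26  36 673] [227.11144131 286.6820208 ] [227.26415253 287.07546997] ((22.252408981323242, 35.43901824951172), 15.945395469665527) [[211.69811630249023, 301.05660247802734], [221.43396377563477, 266.98113346099854], [242.8301887512207, 273.0943374633789], [233.09434127807617, 307.16980743408203]]
```

View pics/crop1.png

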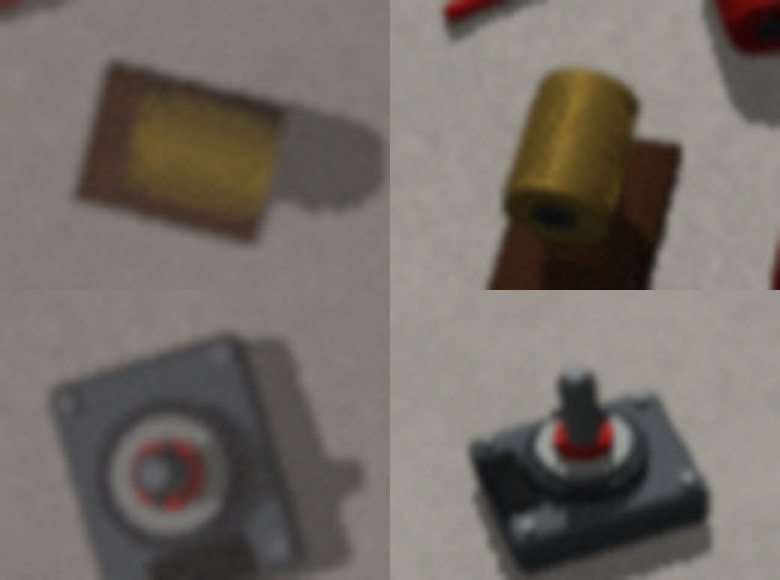

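The crop confirms a knurled brass cap on the rest, with its closed end (dark dot) facing the robot's right and its mouth to the left. In the top view the shoulder ring centre is near px (218,245) and the spindle tip near (215.8,245.3). The side-view tip is near (236.4,161).

```bash
cat >> h.py <<'E'
def tri(f1,u1,f2,u2):
    o1,d1=ray(f1,u1);o2,d2=ray(f2,u2)
    s=np.linalg.lstsq(np.stack([d1,-d2],1),o2-o1,rcond=None)[0]
    a,b=o1+s[0]*d1,o2+s[1]*d2; return (a+b)/2,np.linalg.norm(a-b)
def rel(p,Rm):
    "shift mm and rotvec in tool axes from present pose to world pose"
    s=env.observe(); R0=R.from_quat(s['ee_rot']).as_matrix()
    return np.round(R0.T@(np.array(p)-s['position'])*1000,1), np.round(R.from_matrix(R0.T@Rm).as_rotvec(),3)
E
python3 - <<'E'
from h import *
ft=np.load('top0.npy',allow_pickle=True).item(); fs=np.load('side0.npy',allow_pickle=True).item()
print('capmid tri',tri(ft,(346,255),fs,(227.2,286.9)), 'top@62',onz(ft,(346,255),.062),'side@62',onz(fs,(227.2,286.9),.062))
a,b=onz(ft,(334.4,252.1),.062),onz(ft,(357.5,257.9),.062); print('axis top',a,b,np.arctan2(*(a-b)[:2]))
# top: rest block orientation
print('tip',onz(ft,(215.8,245.3),.097),onz(fs,(236.4,161.5),.097),tri(ft,(215.8,245.3),fs,(236.4,161.5)))
# shoulder ring: bright low-sat pixels + red inside -> fill, fit ellipse
for n,f,c,rad in(('top',ft,(218,245),13),('side',fs,(238,180),19)):
    im=f['img'].astype(int); V=im.max(2); m=((V>118)|((im[...,0]-im[...,1])>40)).astype(np.uint8)
    z=np.zeros_like(m); cv2.circle(z,c,rad,1,-1); m*=z
    cn=max(cv2.findContours(m,0,1)[0],key=cv2.contourArea); h=cv2.convexHull(cn)
    e=cv2.fitEllipse(h); print(n,e,cv2.boundingRect(cn),onz(f,e[0],.046))
    S=onz(f,e[0],.046); print(' seat proj',proj(f,[S,S+[0,0,.051]]))
E
```

```text
capmid tri (array([ 0.49778762, -0.18043358,  0.05976397]), np.float64(0.001717344496212845)) top@62 [ 0.49696582 -0.18016292  0.062     ] side@62 [ 0.49887596 -0.18172178  0.062     ]
axis top [ 0.50546576 -0.14810679  0.062     ] [ 0.48845083 -0.21198281  0.062     ] 0.26032936633086984
tip [0.52814681 0.17486615 0.097     ] [0.53260594 0.17574826 0.097     ] (array([0.53038945, 0.17496341, 0.09748295]), np.float64(0.004508651367482667))
top ((210.5542755126953, 234.59788513183594), (13.361638069152832, 39.611083984375), 158.4868927001953) (211, 249, 10, 5) [0.55897108 0.19667398 0.046     ]
 seat proj [[210.55427551 234.59788513]
 [207.69001757 233.90476114]]
side ((233.6834259033203, 172.17454528808594), (17.548004150390625, 26.383445739746094), 111.2386245727539) (221, 162, 26, 19) [0.52065423 0.19161026 0.046     ]
 seat proj [[233.6834259  172.17454529]
 [231.73235251 157.9585476 ]]
```

```bash
cat >> h.py <<'E'
m=np.array([0.257,0.966,0]); m/=np.linalg.norm(m); mid=np.array([.498,-.181,.062]); Z=np.array([0,0,1.])
def pick(th,back):
    z=np.cos(th)*m-np.sin(th)*Z; y=np.cross(m,Z); x=np.cross(y,z)
    return mid-.008*m+(.019-back)*z, np.stack([x,y,z],1)
E
python3 - <<'E'
from h import *
ft=np.load('top0.npy',allow_pickle=True).item()
print('seat',onz(ft,(218,245.3),.046))
p,Rm=pick(np.pi/4,.12); print(p,Rm.round(2).tolist()); print(rel(p+[0,0,.08],Rm))
E
```

```text
seat [0.5287376  0.17577919 0.046     ]
[ 0.47758151 -0.25774809  0.13341778] [[0.18, 0.97, 0.18], [0.68, -0.26, 0.68], [0.71, 0.0, -0.71]]
(array([-539.2, -612.4,   17.9]), array([-0.57 ,  0.641,  1.371]))
```

step_arm --targets '[[[0,0,-30,0,0,0.2,1],[-270,-306,0,-0.28,0.32,0.68,1],[-270,-306,0,-0.28,0.32,0.68,1],[-270,-306,0,-0.28,0.32,0.68,1],[-270,-306,0,-0.28,0.32,0.68,1],[-270,-306,0,-0.28,0.32,0.68,1],[-270,-306,0,-0.28,0.32,0.68,1],[-270,-306,0,-0.28,0.32,0.68,1],[-270,-306,0,-0.28,0.32,0.68,1],[-270,-306,0,-0.28,0.32,0.68,1]]]'

```text
clock: 1.1
position: [0.3421, 0.1236, 0.231]
ee_rot: [0.5, 0.841, 0.163, -0.127]
force: [0.6, 1.1, -1.0]
grip_width: 0.0854
grasp_force: 0.0
```

```bash
python3 - <<'E'
from h import *
p,Rm=pick(np.pi/4,.12); print(rel(p+[0,0,.08],Rm)); s=env.observe();print(s['qpos'].round(2),s['position'].round(3))
E
```

```text
(array([-375. ,  -53.6, -143.6]), array([-0.287,  0.323,  0.687]))
[-0.36 -0.07  1.98  0.37  1.44 -0.95] [0.342 0.124 0.231]
```

step_arm --targets '[[[-375,-54,-144,-0.287,0.323,0.687,1],[-375,-54,-144,-0.287,0.323,0.687,1],[-375,-54,-144,-0.287,0.323,0.687,1],[-375,-54,-144,-0.287,0.323,0.687,1],[-375,-54,-144,-0.287,0.323,0.687,1],[-375,-54,-144,-0.287,0.323,0.687,1],[-375,-54,-144,-0.287,0.323,0.687,1],[-375,-54,-144,-0.287,0.323,0.687,1],[-375,-54,-144,-0.287,0.323,0.687,1],[-375,-54,-144,-0.287,0.323,0.687,1]]]'

```text
clock: 2.1
position: [0.4774, -0.2553, 0.2124]
ee_rot: [0.732, 0.563, 0.303, -0.235]
force: [0.7, 0.0, -0.8]
grip_width: 0.0851
grasp_force: 0.0
```

```bash
python3 - <<'E'
from h import *
p,Rm=pick(np.pi/4,.06); print(rel(p,Rm)); s=env.observe();print(s['qpos'].round(2),s['position'].round(3))
E
```

```text
(array([-57.7,   1.1, 114.1]), array([-0.003, -0.002,  0.   ]))
[-1.05  0.53  1.44  0.53  1.76 -0.85] [ 0.477 -0.255  0.212]
```

step_arm --targets '[[[-57,1,60,0,0,0,1],[-57,1,60,0,0,0,1],[-58,1,114,0,0,0,1],[-58,1,114,0,0,0,1],[-58,1,114,0,0,0,1]]]'

```text
clock: 2.6
position: [0.4878, -0.213, 0.0921]
ee_rot: [0.731, 0.564, 0.303, -0.236]
force: [-0.0, -0.5, 0.8]
grip_width: 0.0855
grasp_force: 0.0
```

```bash
python3 - <<'E'
from h import *
p,Rm=pick(np.pi/4,.0); print(rel(p,Rm))
ft,fs=grab('top'),grab('side')
a=[cv2.resize(f['img'][b[1]:b[3],b[0]:b[2],::-1],(390,390),interpolation=cv2.INTER_CUBIC) for f,b in((ft,(310,215,390,295)),(fs,(180,240,280,340)))]
cv2.imwrite('pics/pre.png',np.hstack(a))
E
```

```text
(array([-3.4,  2. , 58.3]), array([-0.006, -0.003,  0.002]))
```

View pics/pre.png

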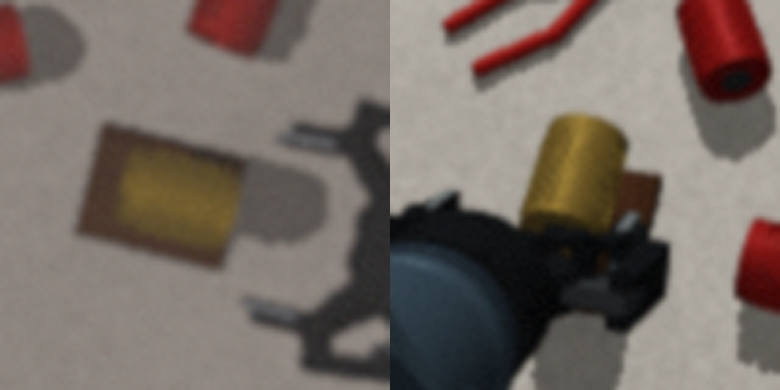

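The fingers straddle the cap axis: in the left half of the crop they are at (310,130) and (270,310), and the axis runs through (182,192). Moving in and closing.

step_arm --targets '[[[-3,2,30,0,0,0,1],[-3,2,58,0,0,0,1],[-3,2,58,0,0,0,1],[-3,2,58,0,0,0,0.3],[-3,2,58,0,0,0,0.2],[-3,2,58,0,0,0,0.2],[-3,2,58,0,0,0,0.2],[-3,2,58,0,0,0,0.2],[-3,2,58,0,0,0,0.2]]]' --grip_force 30

```text
clock: 3.6
position: [0.4994, -0.18, 0.0503]
ee_rot: [0.731, 0.565, 0.303, -0.234]
force: [-6.1, -1.2, 5.8]
grip_width: 0.0457
grasp_force: 32.9
```

step_arm --targets '[[[0,0,0,0,0,0,0.2],[0,0,0,0,0,0,0.2],[15,0,-15,0,0,0,0.2],[40,0,-40,0,0,0,0.2],[70,0,-70,0,0,0,0.2],[100,0,-100,0,0,0,0.2],[120,0,-120,0,0,0,0.2],[120,0,-120,0,0,0,0.2],[120,0,-120,0,0,0,0.2]]]' --grip_force 100

```text
clock: 4.5
position: [0.5001, -0.18, 0.2184]
ee_rot: [0.732, 0.564, 0.303, -0.233]
force: [0.7, -0.5, -2.8]
grip_width: 0.0443
grasp_force: 102.6
```

```bash
cat >> h.py <<'E'
seat=np.array([.529,.176,.046])
# cap axis (towards mouth) in tool frame, fixed by the grasp: c_t ; grasp offset
CT=np.array([-np.sin(np.pi/4)*-1,0,np.cos(np.pi/4)])  # placeholder, set below
_p,_R=pick(np.pi/4,0); CT=_R.T@m; MOUTH=_R.T@(mid+.03*m-_p)   # mouth centre rel. to TCP, tool axes
def place(az,h,xy=None,q=None):
    "cap upright mouth down, tool z leaning in azimuth az, mouth h above seat"
    z=np.cos(np.pi/4)*np.array([np.cos(az),np.sin(az),0])-np.sin(np.pi/4)*Z
    y=np.cross(-Z,z) ; y/=np.linalg.norm(y)
    y*= 1
    for s in(1,-1):
        Rm=np.stack([np.cross(s*y,z),s*y,z],1)
        if (Rm@CT)[2]<-.99: break
    S=seat.copy()
    if xy is not None: S[:2]=xy
    return S+[0,0,h]-Rm@MOUTH, Rm
E
python3 - <<'E'
from h import *
s=env.observe();print(s['qpos'].round(2),s['position'].round(3),s['force'].round(1),s['grip_width'],CT.round(2),MOUTH.round(3))
for az in(-1.57,-.8,0,.32,.8):
    p,Rm=place(az,.12); print(az,p.round(3),(Rm@CT).round(2),rel(p,Rm))
E
```

```text
[-0.95  0.45  1.55  0.58  1.69 -0.79] [ 0.5   -0.18   0.218] [ 0.7 -0.5 -2.8] 0.044319783759086386 [0.71 0.   0.71] [0.027 0.    0.008]
-1.57 [0.529 0.163 0.191] [ 0. -0. -1.] (array([220.2, -59.2, 258.8]), array([ 0.   , -1.56 , -0.286]))
-0.8 [0.538 0.166 0.191] [ 0. -0. -1.] (array([224.5, -51.1, 263.1]), array([-0.   , -1.417, -1.132]))
0 [0.542 0.176 0.191] [ 0.  0. -1.] (array([231.8, -49.6, 270.4]), array([-1.000e-03, -1.075e+00, -1.974e+00]))
0.32 [0.542 0.18  0.191] [ 0.  0. -1.] (array([234.6, -51.3, 273.2]), array([-1.000e-03, -8.770e-01, -2.291e+00]))
0.8 [0.538 0.186 0.191] [ 0.  0. -1.] (array([237.7, -56. , 276.3]), array([-2.000e-03, -5.070e-01, -2.733e+00]))
```

step_arm --targets '[[[40,0,-40,0,-0.15,-0.1,0.2],[225,-50,200,0,-1.417,-1.132,0.2],[225,-50,200,0,-1.417,-1.132,0.2],[225,-50,200,0,-1.417,-1.132,0.2],[225,-50,200,0,-1.417,-1.132,0.2],[225,-50,200,0,-1.417,-1.132,0.2],[225,-50,200,0,-1.417,-1.132,0.2],[225,-50,200,0,-1.417,-1.132,0.2],[225,-50,200,0,-1.417,-1.132,0.2],[225,-50,200,0,-1.417,-1.132,0.2]]]'

```text
clock: 5.5
position: [0.5271, 0.1254, 0.2343]
ee_rot: [0.462, 0.848, -0.065, 0.25]
force: [-0.1, -1.0, -3.8]
grip_width: 0.044
grasp_force: 102.6
```

```bash
python3 - <<'E'
from h import *
s=env.observe();print(s['qpos'].round(2),s['position'].round(3),s['force'].round(1))
for az in(-.8,0): print(rel(*place(az,.12)))
E
```

```text
[ 0.31  0.15  1.79 -0.54  1.01 -0.01] [0.527 0.125 0.234] [-0.1 -1.  -3.8]
(array([47., 27., 28.]), array([-0.004, -0.265, -0.206]))
(array([52.4, 35.8, 26.2]), array([-0.494, -0.196, -0.839]))
```

step_arm --targets '[[[47,27,28,0,-0.265,-0.206,0.2],[47,27,28,0,-0.265,-0.206,0.2],[47,27,28,0,-0.265,-0.206,0.2],[47,27,28,0,-0.265,-0.206,0.2],[47,27,28,0,-0.265,-0.206,0.2],[47,27,28,0,-0.265,-0.206,0.2]]]'

```text
clock: 6.1
position: [0.54, 0.1647, 0.1931]
ee_rot: [0.365, 0.85, -0.149, 0.351]
force: [0.0, -0.3, -3.1]
grip_width: 0.0442
grasp_force: 103.0
```

```bash
python3 - <<'E'
from h import *
s=env.observe();print(s['qpos'].round(2),s['position'].round(3),s['force'].round(1))
for az in(-.8,0,.8): print(rel(*place(az,.12)))
ft,fs=grab('top'),grab('side')
np.save('top1.npy',ft,allow_pickle=True);np.save('side1.npy',fs,allow_pickle=True)
M=s['position']+R.from_quat(s['ee_rot']).as_matrix()@MOUTH; print(M, proj(ft,[M,M+.06*Z]),proj(fs,[M,M+.06*Z]))
a=[cv2.resize(f['img'][b[1]:b[3],b[0]:b[2],::-1],(390,390),interpolation=cv2.INTER_CUBIC) for f,b in((ft,(180,205,260,285)),(fs,(185,105,285,205)))]
cv2.imwrite('pics/over.png',np.hstack(a))
E
```

```text
[ 0.53  0.32  1.83 -0.94  1.02  0.3 ] [0.54  0.165 0.193] [ 0.  -0.3 -3.1]
(array([ 3.5, -0. ,  0.1]), array([-0.005, -0.004, -0.009]))
(array([ 6.5,  9.6, -2.8]), array([-0.569, -0.002, -0.576]))
(array([13.4, 13.3, -9.7]), array([-1.134, -0.   , -1.142]))
[0.53073171 0.17451066 0.16860545] [[211.98886218 243.94341213]
 [208.25677375 243.57423895]] [[232.88958884 139.97884185]
 [230.26491733 119.63556757]]
```

View pics/over.png

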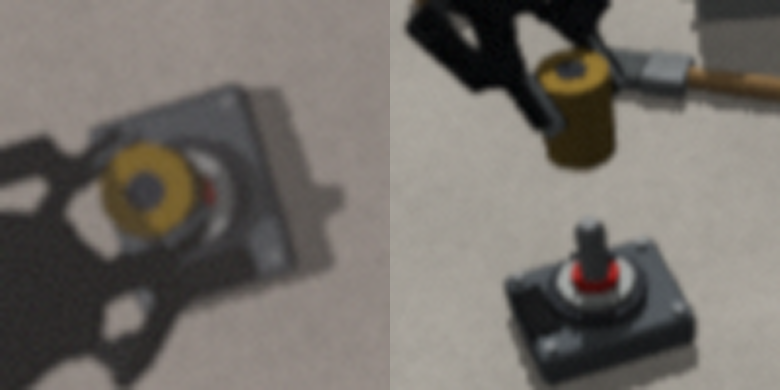

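The cap hangs upright, mouth down, above the spindle. The dot is at top px ≈(210.2,244.0) and side px ≈(231.4,122.9). The side-view spindle tip is at ≈(236.3,162.5).

```bash
python3 - <<'E'
from h import *
ft=np.load('top1.npy',allow_pickle=True).item(); fs=np.load('side1.npy',allow_pickle=True).item(); f0=np.load('top0.npy',allow_pickle=True).item()
def brass(f,b):
    c=f['img'][b[1]:b[3],b[0]:b[2]]; h=cv2.cvtColor(c,cv2.COLOR_RGB2HSV)
    m=((h[...,0]>15)&(h[...,0]<34)&(h[...,1]>110)).astype(np.uint8)
    m=cv2.morphologyEx(m,cv2.MORPH_CLOSE,np.ones((7,7)))
    k,l,st,ce=cv2.connectedComponentsWithStats(m); i=1+np.argmax(st[1:,4]); return l==i,st[i],ce[i]+b[:2]
mt,st,ct=brass(ft,(190,225,235,265)); ms,ss,cs=brass(fs,(205,100,265,160)); print(st,ct,ss,cs)
print('dot',tri(ft,(210.2,244.0),fs,(231.4,122.9)))
print('whole mid (z~half)',tri(ft,ct,fs,cs))
# red plate centroid, both views; shoulder
for n,f,b in(('top',f0,(205,232,232,258)),('side',fs,(225,165,255,185))):
    im=f['img'][b[1]:b[3],b[0]:b[2]].astype(int); m=(im[...,0]-im[...,1])>25
    yy,xx=np.nonzero(m); print(n,'red bbox',xx.min()+b[0],xx.max()+b[0],yy.min()+b[1],yy.max()+b[1],onz(f,((xx.min()+xx.max())/2+b[0],(yy.min()+yy.max())/2+b[1]),.052))
# spindle tip by columns, top0: print grayscale patch
g=cv2.cvtColor(f0['img'],cv2.COLOR_RGB2GRAY); print(g[236:256,206:234])
g=cv2.cvtColor(fs['img'],cv2.COLOR_RGB2GRAY); print(g[158:172,228:246])
S=np.array([.529,.176,.046]); print(proj(f0,[S,S+.051*Z]),proj(fs,[S,S+.051*Z]))
E
```

```text
[ 12  10  18  18 263] [210.28136882 243.31558935] [ 18  16  19  32 435] [233.34712644 131.60229885]
dot (array([0.53119137, 0.17107115, 0.22151347]), np.float64(0.002820808149641835))
whole mid (z~half) (array([0.53317454, 0.17518163, 0.19310115]), np.float64(0.002512013640321751))
top red bbox 213 223 240 251 [0.52810351 0.17497757 0.052     ]
side red bbox 231 243 172 179 [0.52971859 0.17043808 0.052     ]
[[ 77  77  75  74  67  62  63  74  86  91  96 100  99  99  93  85  74  69
   58  56  55  56  61  64  72  72  66  61]
 [ 77  79  71  64  62  69  80  97 107 111 114 114 113 112 110 107  99  86
   72  60  56  53  55  60  64  71  66  60]
 [ 78  72  66  63  66  83 100 112 114 116 115 111 111 112 115 114 112 106
   90  72  57  53  52  55  61  63  65  59]
 [ 77  70  62  65  86 102 112 116 112 109 104  99  96  98 103 105 108 112
  100  79  62  56  53  54  55  61  63  61]
 [ 72  67  64  75  97 113 116 109  99  92  83  72  71  78  81  89  92  95
   89  82  70  57  52  52  56  58  62  59]
 [ 72  63  67  89 109 116 109  94  82  71  66  60  58  60  66  70  75  79
   83  79  74  58  53  53  55
[... 2121 characters left out ...]
104  66  62  67  62  54  46  63 114 149 159 160 161 161]
 [158 160 158 147 103  59  48  47  44  42  40  57 104 146 158 160 161 159]
 [157 159 158 147 109  62  45  43  41  38  38  53 100 144 157 156 153 147]
 [157 159 158 152 118  69  44  42  38  36  38  51  91 136 139 137 128 119]
 [157 157 158 150 126  73  43  40  38  37  36  44  72 108 110 104  99  94]
 [156 158 152 129 104  64  41  41  39  38  39  40  49  73  81  85  85  86]
 [153 153 140  97  68  50  43  41  39  37  36  36  38  47  62  86  91  84]
 [137 131 126  95  79  59  46  40  41  37  37  36  33  37  66 112 121 101]]
[[217.92113701 245.20709202]
 [215.37752259 244.9862393 ]] [[236.88071787 175.75845577]
 [235.03302366 161.54456428]]
```

```bash
sed -i 's#^def place#MOUTH=_R.T@(mid+.03*m-np.array([.4994,-.180,.0503]))\ndef place#' h.py; python3 - <<'E'
from h import *
ft=np.load('top1.npy',allow_pickle=True).item(); fs=np.load('side1.npy',allow_pickle=True).item()
p=np.array([.540,.1647,.1931]);Rm=R.from_quat([0.365,0.85,-0.149,0.351]).as_matrix()
M=p+Rm@MOUTH; C=M-.06*(Rm@CT); print('mouth',M,'closed',C,proj(ft,[C]),proj(fs,[C,M]))
for z in(C[2]-.003,C[2]): print(z,'top cap',onz(ft,(210.3,243.7),z),'side cap',onz(fs,(231.5,123.1),z))
print('tip top',onz(ft,(215.3,245.3),.097),'side',onz(fs,(235.5,162.2),.097))
E
```

```text
mouth [0.53113212 0.17254747 0.16446352] closed [0.53114674 0.17227744 0.22446291] [[209.46347478 243.41581492]] [[230.64969005 121.64290115]
 [233.24192782 141.78666702]]
0.22146290633493143 top cap [0.53049811 0.1707354  0.22146291] side cap [0.53281032 0.17045975 0.22146291]
0.22446290633493143 top cap [0.53044736 0.17027963 0.22446291] side cap [0.53302808 0.16616408 0.22446291]
tip top [0.52816257 0.17620945 0.097     ] side [0.53015028 0.17322096 0.097     ]
```

```bash
cat >> h.py <<'E'
def at(az,h,ax=(.5290,.1750),k=.011,off=.0295):
    Rm=place(az,h)[1]
    return np.array([ax[0]+k*np.cos(az),ax[1]+k*np.sin(az),.046+h+off]),Rm
E
python3 - <<'E'
from h import *
print(rel(*at(-.8,.062)))
E
```

```text
(array([42.8, -1.1, 36.9]), array([-0.004, -0.003, -0.01 ]))
```

step_arm --targets '[[[20,-1,18,0,0,-0.01,0.2],[43,-1,37,0,0,-0.01,0.2],[43,-1,37,0,0,-0.01,0.2],[43,-1,37,0,0,-0.01,0.2]]]'

```text
clock: 6.6
position: [0.5365, 0.1673, 0.1372]
ee_rot: [0.36, 0.851, -0.151, 0.35]
force: [-1.0, 0.1, -1.5]
grip_width: 0.0438
grasp_force: 102.9
```

```bash
python3 - <<'E'
from h import *
print(rel(*at(-.8,.062)),rel(*at(-.8,.045)),env.observe()['force'])
ft,fs=grab('top'),grab('side')
np.save('top2.npy',ft,allow_pickle=True);np.save('side2.npy',fs,allow_pickle=True)
a=[cv2.resize(f['img'][b[1]:b[3],b[0]:b[2],::-1],(390,390),interpolation=cv2.INTER_CUBIC) for f,b in((ft,(190,215,250,275)),(fs,(205,125,265,185)))]
cv2.imwrite('pics/over2.png',np.hstack(a))
E
```

```text
(array([-0.4, -0. ,  0. ]), array([-0.005, -0.003,  0.002])) (array([11.6,  0.1, 12.1]), array([-0.005, -0.003,  0.002])) [-1.01727774  0.12517842 -1.52643581]
```

View pics/over2.png

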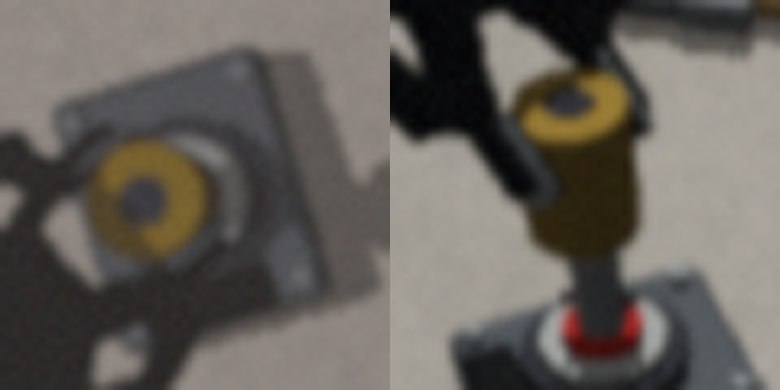

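```bash
python3 - <<'E'
from h import *
ft=np.load('top2.npy',allow_pickle=True).item(); fs=np.load('side2.npy',allow_pickle=True).item()
A=np.array([.529,.175,.166]); print(proj(ft,[A]),proj(fs,[A]))
for z in(.166,):print(onz(ft,(212.6,245.6),z),onz(fs,(233.1,141.2),z))
E
```

```text
[[211.94822912 244.64910227]] [[232.301412   140.74924218]]
[0.52658929 0.17335627 0.166     ] [0.53094631 0.17294516 0.166     ]
```

```bash
python3 - <<'E'
from h import *
print(rel(*at(-.8,.046,(.5292,.176))))
E
```

```text
(array([12.3, -0.2, 11.8]), array([-0.002, -0.002,  0.   ]))
```

step_arm --targets '[[[4,0,4,0,0,0,0.2],[8,0,8,0,0,0,0.2],[12,0,12,0,0,0,0.2],[12,0,12,0,0,0,0.2],[12,0,12,0,0,0,0.2]]]'

```text
clock: 7.2
position: [0.5372, 0.1685, 0.1193]
ee_rot: [0.359, 0.852, -0.15, 0.351]
force: [7.3, -0.7, -7.6]
grip_width: 0.044
grasp_force: 102.9
```

step_arm --targets '[[[2,0,2,0,0,0,0.2],[4,0,4,0,0,0,0.2],[4,0,4,0,0,0,0.2]]]'

```text
clock: 7.5
position: [0.5374, 0.1685, 0.1144]
ee_rot: [0.359, 0.851, -0.15, 0.351]
force: [7.4, -0.6, -3.3]
grip_width: 0.0443
grasp_force: 103.6
```

step_arm --targets '[[[-0.5,0.7,0.5,0,0,0,0.2],[-0.5,0.7,0.5,0,0,0,0.2]]]'

```text
clock: 7.7
position: [0.5376, 0.1683, 0.1141]
ee_rot: [0.36, 0.852, -0.15, 0.351]
force: [4.9, 0.8, -2.2]
grip_width: 0.0441
grasp_force: 103.8
```

step_arm --targets '[[[2,0,2,0,0,0,0.2],[4,0,4,0,0,0,0.2],[4,0,4,0,0,0,0.2]]]'

```text
clock: 8.0
position: [0.5376, 0.1681, 0.1083]
ee_rot: [0.359, 0.852, -0.15, 0.351]
force: [7.4, 0.2, -2.5]
grip_width: 0.0446
grasp_force: 103.7
```

step_arm --targets '[[[-0.5,1,0.5,0,0,0,0.2],[0.5,1,1.5,0,0,0,0.2],[1.5,1,2.5,0,0,0,0.2],[2.5,1,3.5,0,0,0,0.2],[2.5,1,3.5,0,0,0,0.2]]]'

```text
clock: 8.5
position: [0.5378, 0.1679, 0.1035]
ee_rot: [0.36, 0.852, -0.151, 0.35]
force: [3.4, -0.8, -4.2]
grip_width: 0.0442
grasp_force: 103.7
```

step_arm --targets '[[[1,0,1,0,0,0,0.2],[2,0,2,0,0,0,0.2],[2,0,2,0,0,0,0.2]]]'

```text
clock: 8.8
position: [0.5378, 0.168, 0.1008]
ee_rot: [0.36, 0.852, -0.151, 0.35]
force: [2.7, -0.7, -4.1]
grip_width: 0.0441
grasp_force: 103.7
```

step_arm --targets '[[[1,0,1,0,0,0,0.2],[2,0,2,0,0,0,0.2],[2,0,2,0,0,0,0.2]]]'

```text
clock: 9.1
position: [0.5381, 0.1679, 0.0998]
ee_rot: [0.36, 0.851, -0.151, 0.351]
force: [-4.8, 0.9, 8.2]
grip_width: 0.0444
grasp_force: 105.2
```

step_arm --targets '[[[1,0,1,0,0,0,0.2],[1.5,0,1.5,0,0,0,0.2],[1.5,0,1.5,0,0,0,0.2]]]'

```text
clock: 9.4
position: [0.5383, 0.1677, 0.0995]
ee_rot: [0.36, 0.851, -0.151, 0.352]
force: [-9.5, 3.4, 19.1]
grip_width: 0.044
grasp_force: 106.5
```

The rim has met the pin at TCP z ≈ 0.0998. Now I turn it about the spindle axis under light push.

step_arm --targets '[[[-0.7,0.4,-0.7,-0.028,0,-0.028,0.2],[-0.7,0.9,-0.7,-0.057,0,-0.057,0.2],[-0.6,1.3,-0.8,-0.085,0,-0.085,0.2],[-0.6,1.8,-0.8,-0.113,0,-0.113,0.2],[-0.5,2.2,-0.9,-0.141,0,-0.141,0.2],[-0.5,2.6,-0.9,-0.17,0,-0.17,0.2],[-0.4,3.0,-1.0,-0.198,0,-0.198,0.2],[-0.3,3.5,-1.1,-0.226,0,-0.226,0.2],[-0.2,3.9,-1.2,-0.255,0,-0.255,0.2],[-0.1,4.3,-1.3,-0.283,0,-0.283,0.2]]]'

```text
clock: 10.4
position: [0.5406, 0.1737, 0.1143]
ee_rot: [0.19, 0.913, -0.088, 0.351]
force: [12.3, -20.7, -18.4]
grip_width: 0.0442
grasp_force: 106.8
```

```bash
python3 - <<'E'
from h import *
s=env.observe();Rm=R.from_quat(s['ee_rot']).as_matrix();print(s['qpos'].round(2),s['position'].round(4),s['force'].round(1),s['moment'].round(2),np.arctan2(Rm[1,2],Rm[0,2]),(Rm@CT).round(3))
E
```

```text
[ 0.44  0.32  2.07 -1.22  0.59  0.29] [0.5406 0.1737 0.1143] [ 12.3 -20.7 -18.4] [-2.04  0.31 -1.38] -0.4499084247819288 [-0.053 -0.006 -0.999]
```

```bash
python3 - <<'E'
from h import *
Rm=R.from_quat([.36,.851,-.151,.352]).as_matrix(); print(rel([.538,.1679,.106],Rm))
E
```

```text
(array([ 5.7, -6.2,  6.3]), array([ 0.247, -0.04 ,  0.292]))
```

step_arm --targets '[[[1,-1.6,1,0.06,-0.01,0.07,0.2],[2,-3.1,2.2,0.12,-0.02,0.146,0.2],[4,-4.6,4.2,0.18,-0.03,0.22,0.2],[5.5,-6.2,6,0.247,-0.04,0.292,0.2],[5.5,-6.2,6,0.247,-0.04,0.292,0.2]]]'

```text
clock: 10.9
position: [0.5395, 0.1702, 0.11]
ee_rot: [0.361, 0.85, -0.15, 0.354]
force: [-0.6, -14.0, 4.7]
grip_width: 0.0441
grasp_force: 110.0
```

```bash
python3 - <<'E'
from h import *
Rm=R.from_quat([.36,.851,-.151,.352]).as_matrix(); print(rel([.538,.1679,.106],Rm))
s=env.observe();Rm=R.from_quat(s['ee_rot']).as_matrix();print(s['qpos'].round(2),s['position'].round(4),s['force'].round(1),s['moment'].round(2),np.arctan2(Rm[1,2],Rm[0,2]),(Rm@CT).round(3))
E
```

```text
(array([ 2.3, -2.7,  3.3]), array([ 0.002,  0.004, -0.004]))
[ 0.55  0.45  1.9  -1.06  0.92  0.51] [0.5395 0.1702 0.11  ] [ -0.6 -14.    4.7] [-2.24 -0.01 -1.03] -0.8022228398932069 [ 0.004 -0.003 -1.   ]
```

step_arm --targets '[[[-0.2,-1.3,0.3,0,0,0,0.2],[-0.5,-2.7,0.5,0,0,0,0.2],[-0.5,-2.7,0.5,0,0,0,0.2]]]'

```text
clock: 11.2
position: [0.5388, 0.1699, 0.1097]
ee_rot: [0.359, 0.851, -0.146, 0.354]
force: [3.1, -8.3, -0.4]
grip_width: 0.0442
grasp_force: 109.6
```

```bash
python3 - <<'E'
from h import *
Rm=R.from_quat([.36,.851,-.151,.352]).as_matrix(); print(rel([.538,.1679,.110],Rm))
s=env.observe();print(s['qpos'].round(2),s['force'].round(1),s['moment'].round(2))
ft,fs=grab('top'),grab('side')
np.save('top3.npy',ft,allow_pickle=True);np.save('side3.npy',fs,allow_pickle=True)
a=[cv2.resize(f['img'][b[1]:b[3],b[0]:b[2],::-1],(390,390),interpolation=cv2.INTER_CUBIC) for f,b in((ft,(190,215,250,275)),(fs,(205,135,265,195)))]
cv2.imwrite('pics/over3.png',np.hstack(a))
E
```

```text
(array([-0.8, -2. ,  0.5]), array([ 0.01 ,  0.001, -0.003]))
[ 0.54  0.45  1.91 -1.06  0.91  0.52] [ 3.1 -8.3 -0.4] [-0.78 -0.11 -0.28]
```

View pics/over3.png

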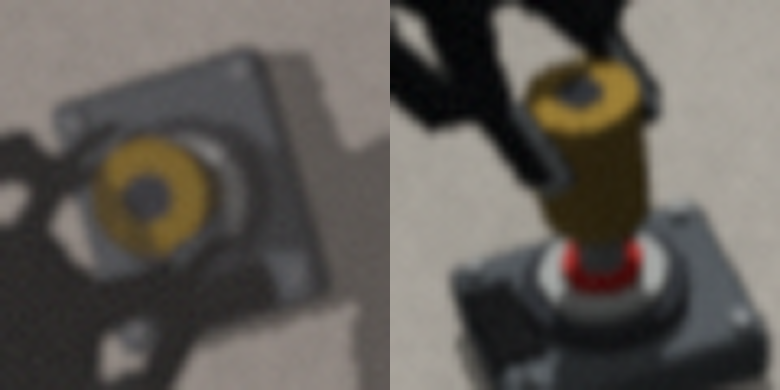

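The cap is still upright on the spindle, with its top centre at crop (150,197) in the top view and (580,95) in the side view. I'll relieve the side load, then sweep the other way.

step_arm --targets '[[[-1,-0.6,1,0,0,0,0.2],[-2,-1.2,2,0,0,0,0.2],[-2,-1.2,2,0,0,0,0.2]]]'

```text
clock: 11.6
position: [0.5399, 0.1693, 0.1089]
ee_rot: [0.359, 0.852, -0.144, 0.354]
force: [-0.6, -1.0, -3.3]
grip_width: 0.044
grasp_force: 109.9
```

step_arm --targets '[[[1.5,0,1.5,0,0,0,0.2],[3,0,3,0,0,0,0.2],[4,0,4,0,0,0,0.2],[4,0,4,0,0,0,0.2]]]'

```text
clock: 12.0
position: [0.5399, 0.1694, 0.1032]
ee_rot: [0.359, 0.852, -0.144, 0.354]
force: [-3.0, -0.8, -2.9]
grip_width: 0.044
grasp_force: 110.0
```

```bash
python3 - <<'E'
from h import *
s=env.observe();Rm=R.from_quat(s['ee_rot']).as_matrix();print(s['qpos'].round(2),s['position'].round(4),s['force'].round(1),s['moment'].round(2),np.arctan2(Rm[1,2],Rm[0,2]),(Rm@CT).round(3))
E
```

```text
[ 0.54  0.46  1.91 -1.07  0.89  0.53] [0.5399 0.1694 0.1032] [-3.  -0.8 -2.9] [ 0.26  0.95 -0.28] -0.7858926253480508 [ 0.005  0.007 -1.   ]
```

step_arm --targets '[[[1,0,1,0,0,0,0.2],[2,0,2,0,0,0,0.2],[2,0,2,0,0,0,0.2]]]'

```text
clock: 12.3
position: [0.54, 0.1693, 0.1006]
ee_rot: [0.359, 0.852, -0.144, 0.354]
force: [-4.6, -1.2, -1.8]
grip_width: 0.0441
grasp_force: 110.2
```

step_arm --targets '[[[0.7,0,0.7,0,0,0,0.2],[1.4,0,1.4,0,0,0,0.2],[1.4,0,1.4,0,0,0,0.2]]]'

```text
clock: 12.6
position: [0.5401, 0.1692, 0.1]
ee_rot: [0.359, 0.851, -0.144, 0.355]
force: [-9.9, -0.8, 6.9]
grip_width: 0.0445
grasp_force: 111.4
```

step_arm --targets '[[[0.5,-1.2,-0.5,0.028,0,0.028,0.2],[0.5,-1.6,-0.5,0.057,0,0.057,0.2],[0.5,-2.1,-0.5,0.085,0,0.085,0.2],[0.5,-2.6,-0.5,0.113,0,0.113,0.2],[0.5,-3.1,-0.5,0.141,0,0.141,0.2],[0.4,-3.5,-0.4,0.17,0,0.17,0.2],[0.4,-4.0,-0.4,0.198,0,0.198,0.2],[0.4,-4.5,-0.4,0.226,0,0.226,0.2]]]'

```text
clock: 13.4
position: [0.5367, 0.1658, 0.1]
ee_rot: [0.491, 0.783, -0.199, 0.326]
force: [-4.3, -3.9, 2.9]
grip_width: 0.044
grasp_force: 110.4
```

```bash
cat > st.py <<'E'
from h import *
s=env.observe();Rm=R.from_quat(s['ee_rot']).as_matrix();print(s['qpos'].round(2),s['position'].round(4),'F',s['force'].round(1),'F tool',(Rm.T@s['force']).round(1),s['moment'].round(2),'az',np.arctan2(Rm[1,2],Rm[0,2]).round(3),(Rm@CT).round(3))
E
python3 st.py
```

```text
[ 0.55  0.56  1.73 -0.89  1.14  0.6 ] [0.5367 0.1658 0.1   ] F [-4.3 -3.9  2.9] F tool [-3.2 -5.6 -0.9] [-0.58  0.67 -0.5 ] az -1.109 [ 0.006  0.005 -1.   ]
```

step_arm --targets '[[[0.5,-1.0,0.5,0.028,0,0.028,0.2],[0.5,-1.7,0.5,0.057,0,0.057,0.2],[0.5,-2.2,0.5,0.085,0,0.085,0.2],[0.5,-2.7,0.5,0.113,0,0.113,0.2],[0.5,-3.2,0.5,0.141,0,0.141,0.2],[0.4,-3.6,0.6,0.17,0,0.17,0.2],[0.4,-4.1,0.6,0.198,0,0.198,0.2],[0.4,-4.6,0.6,0.226,0,0.226,0.2]]]'

```text
clock: 14.2
position: [0.5324, 0.1637, 0.0997]
ee_rot: [0.609, 0.696, -0.249, 0.289]
force: [-4.6, -2.4, 5.7]
grip_width: 0.0439
grasp_force: 110.6
```

```bash
python3 st.py
```

```text
[ 0.52  0.65  1.54 -0.73  1.37  0.7 ] [0.5324 0.1637 0.0997] F [-4.6 -2.4  5.7] F tool [-5.3 -4.9 -2.8] [-0.66  0.93 -0.6 ] az -1.43 [ 0.005  0.004 -1.   ]
```

step_arm --targets '[[[0.3,-0.9,0.3,0.028,0,0.028,0.2],[0.3,-1.6,0.3,0.057,0,0.057,0.2],[0.3,-2.1,0.3,0.085,0,0.085,0.2],[0.3,-2.6,0.3,0.113,0,0.113,0.2],[0.3,-3.1,0.3,0.141,0,0.141,0.2],[0.2,-3.5,0.4,0.17,0,0.17,0.2],[0.2,-4.0,0.4,0.198,0,0.198,0.2],[0.2,-4.5,0.4,0.226,0,0.226,0.2]]]'

```text
clock: 15.0
position: [0.5282, 0.1639, 0.0974]
ee_rot: [0.713, 0.591, -0.291, 0.243]
force: [-0.2, 0.4, -3.2]
grip_width: 0.0442
grasp_force: 109.9
```

```bash
python3 st.py
```

```text
[ 0.46  0.74  1.37 -0.6   1.57  0.81] [0.5282 0.1639 0.0974] F [-0.2  0.4 -3.2] F tool [ 2.5 -0.3  2. ] [ 0.7  -0.06 -0.07] az -1.752 [ 0.005  0.007 -1.   ]
```

It dropped: the push has gone and z fell by 2.5 mm. Going down step by step.

step_arm --targets '[[[1,0,1,0,0,0,0.2],[2,0,2,0,0,0,0.2],[3,0,3,0,0,0,0.2],[3,0,3,0,0,0,0.2]]]'

```text
clock: 15.4
position: [0.5283, 0.1639, 0.0932]
ee_rot: [0.711, 0.592, -0.29, 0.244]
force: [0.5, 0.9, -3.3]
grip_width: 0.0441
grasp_force: 110.1
```

```bash
python3 st.py
```

```text
[ 0.46  0.74  1.37 -0.6   1.56  0.82] [0.5283 0.1639 0.0932] F [ 0.5  0.9 -3.3] F tool [3.1 0.3 1.7] [ 0.69 -0.1  -0.02] az -1.748 [ 0.005  0.007 -1.   ]
```

step_arm --targets '[[[1.5,0,1.5,0,0,0,0.2],[3,0,3,0,0,0,0.2],[4.5,0,4.5,0,0,0,0.2],[6,0,6,0,0,0,0.2],[6,0,6,0,0,0,0.2]]]'

```text
clock: 15.9
position: [0.5283, 0.1639, 0.0846]
ee_rot: [0.711, 0.592, -0.29, 0.244]
force: [-0.0, 0.5, -2.5]
grip_width: 0.0442
grasp_force: 110.1
```

step_arm --targets '[[[1,0,1,0,0,0,0.2],[2,0,2,0,0,0,0.2],[3,0,3,0,0,0,0.2],[3,0,3,0,0,0,0.2]]]'

```text
clock: 16.3
position: [0.5285, 0.164, 0.0812]
ee_rot: [0.712, 0.592, -0.29, 0.244]
force: [-2.1, 0.9, 2.1]
grip_width: 0.044
grasp_force: 110.4
```

step_arm --targets '[[[1,0,1,0,0,0,0.2],[2,0,2,0,0,0,0.2],[2,0,2,0,0,0,0.2]]]'

```text
clock: 16.6
position: [0.5285, 0.164, 0.0781]
ee_rot: [0.712, 0.592, -0.29, 0.244]
force: [-1.3, 1.1, 4.3]
grip_width: 0.044
grasp_force: 110.6
```

```bash
python3 st.py
```

```text
[ 0.46  0.76  1.38 -0.6   1.54  0.83] [0.5285 0.164  0.0781] F [-1.3  1.1  4.3] F tool [-2.4 -1.5 -3.7] [ 0.14  0.3  -0.11] az -1.748 [ 0.006  0.007 -1.   ]
```

step_arm --targets '[[[0.7,0,0.7,0,0,0,0.2],[1.4,0,1.4,0,0,0,0.2],[1.4,0,1.4,0,0,0,0.2]]]'

```text
clock: 16.9
position: [0.5285, 0.164, 0.0773]
ee_rot: [0.712, 0.591, -0.29, 0.245]
force: [-2.2, 3.0, 9.8]
grip_width: 0.0439
grasp_force: 111.4
```

step_arm --targets '[[[0.7,0,0.7,0,0,0,0.2],[0.7,0,0.7,0,0,0,0.2],[0.7,0,0.7,0,0,0,0.2]]]'

```text
clock: 17.2
position: [0.5285, 0.164, 0.0772]
ee_rot: [0.712, 0.591, -0.29, 0.245]
force: [-4.3, 4.0, 15.0]
grip_width: 0.0442
grasp_force: 111.8
```

```bash
python3 st.py
```

```text
[ 0.46  0.76  1.38 -0.6   1.54  0.84] [0.5285 0.164  0.0772] F [-4.3  4.  15. ] F tool [ -8.3  -4.8 -12.9] [-0.68  0.96 -0.47] az -1.747 [ 0.007  0.006 -1.   ]
```

step_arm --targets '[[[0.8,0,0.8,0,0,0,0.2],[0.8,0,0.8,0,0,0,0.2],[0.8,0,0.8,0,0,0,0.2],[0.8,0,0.8,0,0,0,0.2]]]'

```text
clock: 17.6
position: [0.5285, 0.164, 0.0772]
ee_rot: [0.712, 0.591, -0.29, 0.245]
force: [-4.2, 4.6, 19.6]
grip_width: 0.044
grasp_force: 112.3
```

```bash
python3 st.py; python3 - <<'E'
from h import *
ft,fs=grab('top'),grab('side')
a=[cv2.resize(f['img'][b[1]:b[3],b[0]:b[2],::-1],(390,390),interpolation=cv2.INTER_CUBIC) for f,b in((ft,(190,215,250,275)),(fs,(205,135,265,195)))]
cv2.imwrite('pics/home.png',np.hstack(a))
E
```

```text
[ 0.46  0.76  1.38 -0.6   1.54  0.84] [0.5285 0.164  0.0772] F [-4.2  4.6 19.6] F tool [-11.2  -4.9 -16.6] [-1.11  1.28 -0.61] az -1.747 [ 0.007  0.005 -1.   ]
```

View pics/home.png

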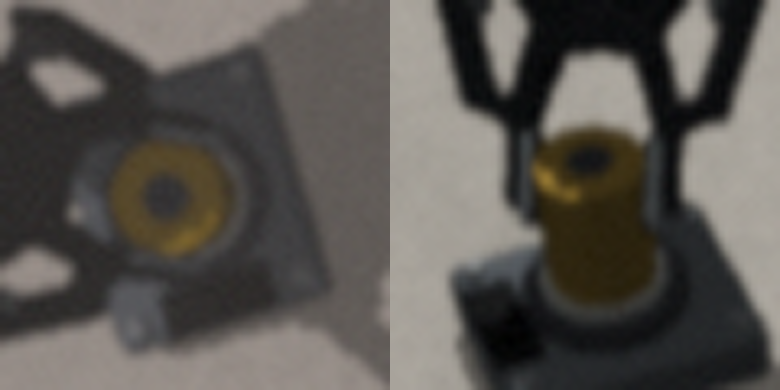

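The cap is down on the shoulder: its rim meets the light ring at crop (600,300) in the side view, no red plate is visible, and it is still held with about 22 N of push. Handing in.

```bash
python3 -c "
from bench import env
print(env.job_done())"
```

```text
the job is handed in; nothing more can be done
None
```

The brass cap is mouth down over the spindle, its keyways over the pin and its rim against the shoulder, and the job was handed in at about 18 s with the arm still holding it pressed (about 22 N); no verdict came back.

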